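Set a conduit against the length stop and lock the toggle clamp

TASK

A steel conduit lies in the V-blocks of the cut-off fixture, short of the length stop. Push it along by its free end until its other end is home against the stop, then push the toggle clamp's upright handle over past centre so that it snaps down flat and its pad holds the conduit ready for sawing. Only push, with closed fingertips or the outside of the fingers: do not take the conduit or the handle between the fingers, do not lift the conduit, do not shift the stop's setting, leave everything else on the bench where it is, and finish clear of everything.

Things in the scene. Friction and masses are not known exactly. Their poses are not given: they have to be found in the camera images.
- fixture: the cut-off fixture, fixed: aluminium plate 290 x 440 x 12 mm (x -85 to +205, y -200 to +240 mm). Origin on the bench straight under the closed clamp's pad; y runs along the conduit towards the length stop, x away from the robot towards the clamp, z up. The conduit's axis is at x = 0, 46 mm above the bench, in two V-blocks 24 mm thick at y = -105 and +70 mm, tops at 48 mm
- saw_guide (a point): middle of the saw guide, on the conduit's line (fixture y -129 mm): a pair of slotted steel posts, x = 21 to 33 mm on both sides of the conduit, 19 mm long in y, tops 78 mm above the bench
- stop_face (a point): centre of the length stop's steel face (40 mm wide, 36 to 70 mm above the bench), on the conduit's line 46 mm up; it looks towards the fixture's -y. The stop is locked on its rail with the face at y = 170 to 210 mm of the fixture and holds well over 50 N; its axes are the fixture's
- conduit: the conduit: steel tube 29.5 mm across, 360 mm long, 0.25 to 0.5 kg, lying in the V-blocks; origin on its axis at mid-length, y along its axis towards the stop. It starts 50 to 125 mm short of the stop and slides at roughly 1 to 4 N
- conduit_far_end (a point): centre of the conduit's end face towards the length stop, on its axis
- conduit_near_end (a point): centre of the conduit's other end face, the one to push, on its axis 46 mm above the bench; it stays beyond the saw guide, free on all sides, both at the start and when the conduit is home
- clamp_handle (a joint): the toggle clamp's handle, angle relative to the clamp's arm: 0 rad = open (as it starts: handle upright, arm raised), 2.82 = closed (handle flat, pad on the conduit); the handle itself turns 89 degrees. Over-centre: let go below 0.9 it springs back open, beyond 1.2 (leaning some 35 degrees) it snaps closed by itself. Pushing it over takes at most 8 N at the grip
- clamp_grip (a point): centre of the black grip on the handle: 78 mm long (own x, towards the free tip), 22 mm wide (own y), 16 mm thick (own z). Push its own -z face: it faces the conduit when open, upwards when closed. In the fixture's frame at y = 0 this point goes, as (x, height) in mm, from (82,176) open through (113,176), (136,161), (146,142) to (157,95) closed
- clamp_arm: the clamp's steel arm, 20 mm wide; origin at its fixed pivot, at x = 70, y = 0 mm of the fixture, 68 mm up. At the start it is raised just in front of the handle, x 55 to 80 mm, up to 162 mm above the bench, its pad sticking out to x 35 mm at 130 mm up; so only the grip's part from 165 to 214 mm up is free from the front. As the handle goes over, the arm swings forward and down, out of the way
- clamp_pad: rubber-tipped spindle, 18 mm across, at the end of the clamp's arm; it comes down on top of the conduit with some 9 N when the clamp is closed; origin where it passes through the arm, z along the spindle away from the rubber
- coupling: bystander: steel conduit coupling, a sleeve 35 mm across and 56 mm tall with two set screws on one side, standing on the fixture's plate (top of plate 12 mm above the bench) or swapped with the offcut; origin at the centre of its foot
- offcut: bystander: plain offcut of conduit 29.5 mm across and 62 mm tall, standing on the fixture's plate; origin at the centre of its foot
- screwdriver: bystander: screwdriver lying on the bench to the robot's right; origin under its middle
- tape_measure: bystander: grey tape measure, 74 x 36 x 62 mm, on the bench to the robot's right; origin at the centre of its foot
- tape_roll: bystander: black roll of insulating tape lying flat, 66 mm across, 19 mm high, on the bench to the robot's right; origin at the centre of its foot
- junction_box: bystander: open square metal junction box, 102 x 102 x 54 mm, on the bench to the robot's left; origin at the centre of its foot

How it is judged (in metres and radians):
On the way, in this order (a step that is already met when the one before it is completed fails the run):
1. the conduit is home against the length stop, the clamp still open (y of conduit_far_end in the frame of stop_face between -0.003 and 0.002 m and x of conduit_far_end in the frame of fixture between -0.004 and 0.004 m and z of conduit_far_end in the frame of fixture between 0.042 and 0.05 m and x of conduit_near_end in the frame of fixture between -0.004 and 0.004 m and z of conduit_near_end in the frame of fixture between 0.042 and 0.05 m and value of joint clamp_handle below 0.4 rad), for 0.2 s.
2. the toggle clamp has snapped closed on the conduit (y of conduit_far_end in the frame of stop_face between -0.003 and 0.002 m and value of joint clamp_handle above 2.7 rad and contact force between clamp_pad and conduit above 3 N), for 0.2 s.
At the end, for the whole second after the job is handed in: the conduit lies in both V-blocks (ends within 4 mm of its line sideways and in height), its far end within 3 mm of the stop face; the clamp handle is closed (joint above 2.7 of 2.82 rad) and its pad presses on the conduit with more than 3 N; all at rest (all of step 2 and x of conduit_far_end in the frame of fixture between -0.004 and 0.004 m and z of conduit_far_end in the frame of fixture between 0.042 and 0.05 m and x of conduit_near_end in the frame of fixture between -0.004 and 0.004 m and z of conduit_near_end in the frame of fixture between 0.042 and 0.05 m and linear speed of conduit below 0.01 m/s); the robot touches nothing.
It fails at once if the conduit is lifted (an end more than 12 mm above its place in the V-blocks) (z of any of conduit_far_end, conduit_near_end in the frame of fixture above 0.058 m).
It fails at once if the conduit is taken between the fingers (the grasp point is inside the tube) (x of the grasp point in the frame of conduit between -0.011 and 0.011 m and y of the grasp point in the frame of conduit between -0.176 and 0.176 m and z of the grasp point in the frame of conduit between -0.011 and 0.011 m).
It fails at once if the handle's grip is taken between the fingers (the grasp point is inside it) (x of the grasp point in the frame of clamp_grip between -0.036 and 0.036 m and y of the grasp point in the frame of clamp_grip between -0.009 and 0.009 m and z of the grasp point in the frame of clamp_grip between -0.006 and 0.006 m).
It fails at once if the length stop's setting is shifted by more than 3 mm (distance of stop_face from where it was at the start of the episode above 0.003 m).
It fails at once if a bystander is pushed more than 15 mm, lifted or knocked over (distance of any of coupling, offcut, screwdriver, tape_measure, tape_roll, junction_box from where it was at the start of the episode above 0.015 m or angle between any of coupling, offcut, tape_measure's own z axis and vertical above 0.5 rad).
It also fails if it takes over 40 s, if anything falls off the work surface, if the arm or the gripper's body presses on something with over 40 N, if the wrist force passes 120 N, or if a joint passes its speed limit or range.

ROBOT

A 6-joint arm with a two-finger parallel gripper is mounted at the origin on the work surface. World frame = base frame: x ahead of the robot, y to its left, z up, the work surface at z = 0. Lengths are in mm, angles in rad, forces in N, time in s.
With the tool pointing down it reaches from about 300 to 775 mm from the base axis. Payload 14.6 kg.
Tool frame: the origin (TCP) lies midway between the tips of the shut fingers; the grasp point (between the pads) lies 19 mm behind it (pinch_z is the distance from the TCP to the grasp point, in mm); z points along the fingers, y is the direction in which the jaws open and shut (so a half turn about z gives the same grasp; the last joint's range is limited). The gripper opens to 94 mm and grips with 3 to 60 N. Pads are 16 mm wide; open, the fingers measure 119 mm over their backs; the gripper's body (75 mm by 177 mm) begins 78 mm behind the grasp point.
Start: joints at [-1.183, 0.3, 1.521, -0, 1.321, -0.067], TCP at [241.597, -494.085, 205.446] pointing down, gripper open.
Joint ranges: [-3.03, 3.03], [-0.79, 2.21], [0.23, 2.52], [-1.04, 4.18], [0, 3.07], [-2.55, 2.55]. Speed limits (rad/s): [2.22, 2.22, 2.57, 3.14, 3.14, 3.14].

INTERFACE

Orientations are given as [roll, pitch, yaw] about the fixed x, y, z axes, in that order (R = Rz(yaw) Ry(pitch) Rx(roll)).
In Python, from cell import read_state, camera, sign_off, pinch_z gives the robot as it stands. The module is installed in compiled form; this text tells all that it offers.
- The arm moves only by the tool servo_tool, never from a script. Its argument "series" is a list of rows, each a list of 6 numbers: the shift along the tool's x, y, z in cm, then the turn, a rotation vector about the tool's x, y, z in rad. In form: [[tx, ty, tz, rx, ry, rz], ...]. A call has exactly 10 rows; each row is the pose to reach, as a shift and turn from the pose commanded when the call began, along the tool's axes at that moment; what a row does not reach only later rows make up. A row lasts 1/12 s, in which the tool goes at most 41.7 mm and 7.16 degrees, less where a joint would pass 70% of its speed; a pose out of reach is approached as far as the arm can. A call with a gripper value outside its range is refused whole. "gripper" is the finger opening in cm, from 0 to 9.4, set as the call begins (left out, the last holds). The fingers move at their own pace and stop on an object; "grip_force" is the grip in N (left out, the last holds). Time passes only in rows, so rows that repeat a pose let the fingers close, or fill a call up. It gives the time, the measured TCP pose, the force and the opening at its end, in the units of the state.
- read_state(): the state, without advancing time (a new reading comes with each control period).
- camera(name): name is "side" or "top" or "wrist"; returns a dict with "pixels" (480x640x3 uint8, red, green, blue), "fx", "fy", "cx", "cy" (pixels), "k1" (the pictures are not rectified: a ray, as slopes to the right and down, at radius r is drawn at 1 + k1 r^2 times it, then the intrinsics apply), "pose" (4x4, takes a point from camera to world coordinates); the wrist camera has in their place "mount" (4x4, takes a point from camera to tool coordinates, whose origin is the TCP and whose axes are the flange's). Camera axes: x right, y down, z forward; pixel columns grow to the right and rows downward; lengths in mm; the calibration is good to about 2 mm. A picture is of the moment at which its call begins: read the wrist's pose just before it. There is no depth.
- sign_off(): hands the job in, once; it reports no verdict.
The state is a dict: "clock": time; "joints": joint angles; "qd": joint speeds; "effort": joint torques, N m; "eef_pos": TCP position; "eef_rot": TCP orientation; "wrist_force": force on the tool from outside, world axes, zero at the start; "moment": the same for the moment, N m; "finger_gap": finger opening in mm.
Only numpy, scipy, OpenCV 4.12 (cv2) and the standard library are available. Lean on these libraries where they do the work, as an engineer would, in place of code of your own. Each camera call takes 0.05 s, during which the arm holds its last target.

## Working session

There is one attempt and no reset: what is moved stays moved. The work goes in short steps, Python scripts to look and compute and a tool call to move; the robot and the scene stay as the last step left them, time stands still between calls to the robot, and variables do not carry over. Pictures are saved under pics/ and viewed, and the job is handed in when it is done.

Besides the shell and the picture viewer there is one more tool, called as name([rows], argument=value, ...), one row to a line, values as JSON. servo_tool: Moves the arm, as the interface text tells. Its arguments: {"type":"object","properties":{"series":{"type":"array"},"gripper":{"type":"number"},"grip_force":{"type":"number"}},"required":["series"]}

```bash
mkdir -p pics; python3 - <<'E'
from cell import read_state, camera, pinch_z
import cv2, numpy as np
print(read_state(), pinch_z)
for n in ["side","top","wrist"]:
    c=camera(n); cv2.imwrite(f"pics/{n}0.png",c["pixels"][:,:,::-1])
    print(n,{k:(np.round(v,3).tolist() if k!="pixels" else 0) for k,v in c.items()})
E
```

```text
{'clock': 0.0, 'joints': array([-1.18258605e+00,  3.00450723e-01,  1.52156951e+00, -2.28951236e-05,
        1.32068859e+00, -6.66225148e-02]), 'qd': array([ 1.22574774e-03,  6.37793352e-05, -1.03172688e-04,  8.55464606e-04,
       -2.75464803e-04,  3.39991913e-04]), 'effort': array([ 2.17616471e-03, -5.31791389e+01, -3.52732801e+01,  7.08642486e-02,
        2.43728334e-02, -1.34745628e-04]), 'eef_pos': array([ 241.50564443, -493.85652334,  204.9023997 ]), 'eef_rot': array([-3.14047748e+00, -5.21800090e-05,  4.54838441e-01]), 'wrist_force': array([0.1024242 , 0.19372475, 0.86038257]), 'moment': array([-0.02132978, -0.01559695,  0.00275777]), 'finger_gap': 94.0626680028007} 18.8
side {'pixels': 0, 'fx': 502.884, 'fy': 502.884, 'cx': 316.274, 'cy': 239.985, 'k1': -0.142, 'pose': [[-0.834, -0.319, 0.451, -172.493], [-0.552, 0.502, -0.665, 999.858], [-0.014, -0.804, -0.595, 1019.775], [0.0, 0.0, 0.0, 1.0]]}
top {'pixels': 0, 'fx': 499.607, 'fy': 499.607, 'cx': 319.229, 'cy': 238.49, 'k1': -0.091, 'pose': [[-0.019, -0.997, 0.072, 441.664], [-1.0, 0.019, -0.004, -16.747], [0.003, -0.072, -0.997, 1444.293], [0.0, 0.0, 0.0, 1.0]]}
wrist {'pixels': 0, 'fx': 378.316, 'fy': 378.316, 'cx': 317.096, 'cy': 247.197, 'k1': -0.028, 'mount': [[0.0, -0.974, -0.228, 65.37], [1.0, 0.001, -0.0, 0.445], [0.0, -0.228, 0.974, -179.333], [0.0, 0.0, 0.0, 1.0]]}
```

View pics/side0.png

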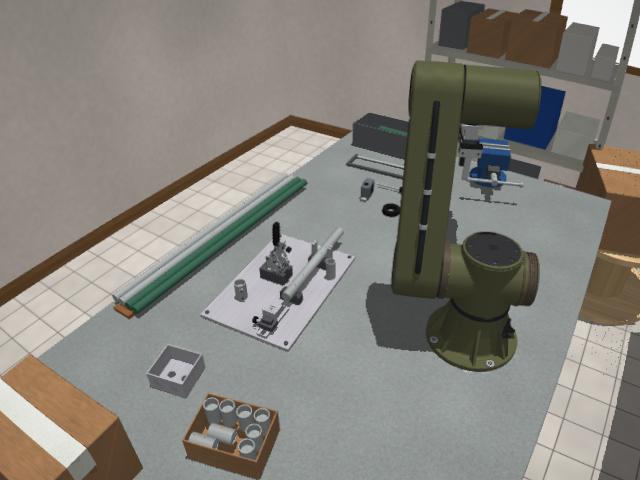

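View pics/top0.png

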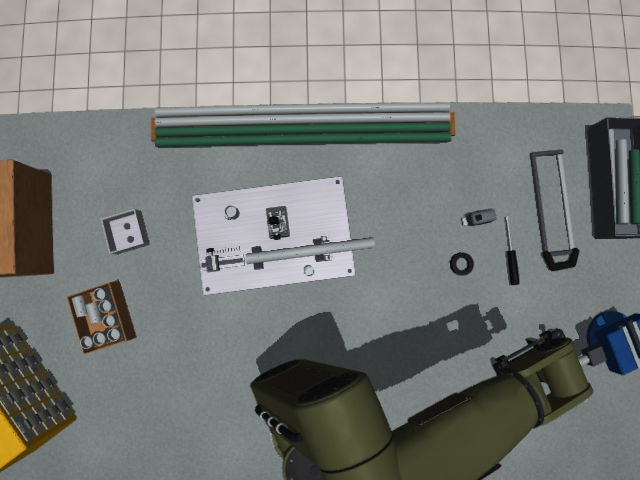

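View pics/wrist0.png

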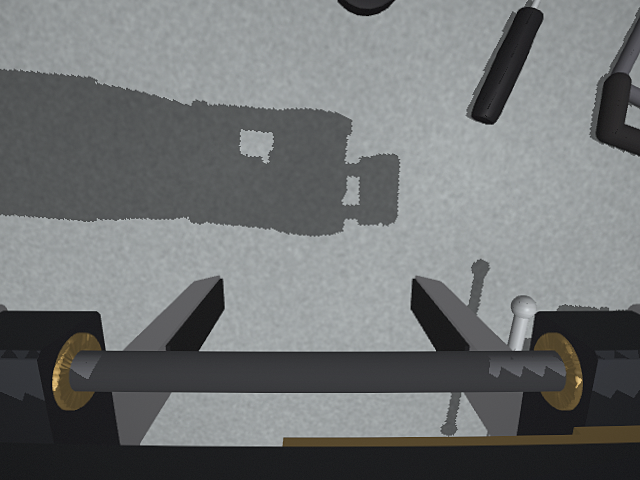

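The top view shows the plate at about (193-355, 178-295), with the conduit running from about (245,259) to (375,243). The stop is on the left near (210,262), the clamp near (277,222), and the coupling and offcut at (232,212) and (309,271). The tape measure, roll and screwdriver are on the right and the junction box on the left. I'll zoom in next.

```bash
python3 - <<'E'
import cv2
a=cv2.imread("pics/top0.png")[170:302,185:385]; cv2.imwrite("pics/top0z.png",cv2.resize(a,(800,528),interpolation=cv2.INTER_CUBIC))
a=cv2.imread("pics/side0.png")[210:350,200:360]; cv2.imwrite("pics/side0z.png",cv2.resize(a,(640,560),interpolation=cv2.INTER_CUBIC))
E
```

```text
(no output)
```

View pics/top0z.png

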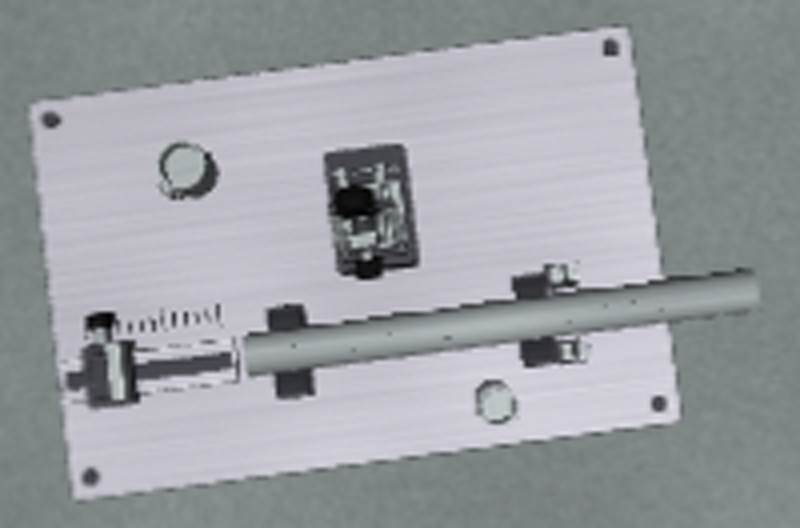

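View pics/side0z.png

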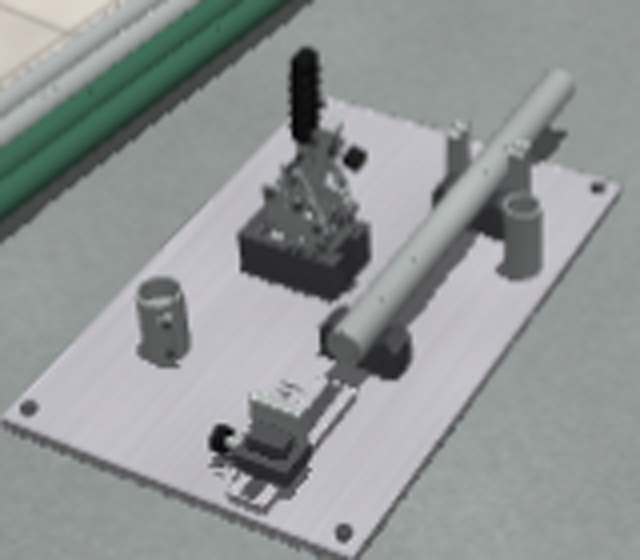

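The zoom shows the plate corners at about (193,196), (342,177), (355,275) and (204,294). The conduit's far end is near (246,259) and its near end near (374,242). The stop's face is near x=219. Next I measure these.

```bash
cat > h.py <<'E'
import numpy as np, cv2
from cell import read_state, camera
from scipy.spatial.transform import Rotation as Rn
def rays(c,uv,pose=None):
    P=np.array(c["pose"]) if pose is None else pose
    uv=np.atleast_2d(np.asarray(uv,float))
    K=np.array([[c["fx"],0,c["cx"]],[0,c["fy"],c["cy"]],[0,0,1.]])
    p=cv2.undistortPoints(uv.reshape(-1,1,2),K,np.array([c["k1"],0,0,0,0.]),None,None).reshape(-1,2)
    d=np.c_[p,np.ones(len(p))]@P[:3,:3].T
    return P[:3,3],d
def onz(c,uv,z,pose=None):
    o,d=rays(c,uv,pose); s=(z-o[2])/d[:,2]; return o+d*s[:,None]
def wpose(c,s):
    T=np.eye(4); T[:3,:3]=Rn.from_euler("xyz",s["eef_rot"]).as_matrix(); T[:3,3]=s["eef_pos"]
    return T@np.array(c["mount"])
def proj(c,X,pose=None):
    P=np.array(c["pose"]) if pose is None else pose
    q=(np.atleast_2d(X)-P[:3,3])@P[:3,:3]; q=q[:,:2]/q[:,2:]
    q=q*(1+c["k1"]*(q**2).sum(1))[:,None]; return np.c_[q[:,0]*c["fx"]+c["cx"],q[:,1]*c["fy"]+c["cy"]]
def plate_corners(im):
    i=im.astype(int); m=((i[:,:,0]-i[:,:,1]>4)&(i[:,:,2]-i[:,:,1]>3)&(i[:,:,1]>120)).astype(np.uint8)
    m=cv2.morphologyEx(m,cv2.MORPH_OPEN,np.ones((3,3)))
    cs,_=cv2.findContours(m,cv2.RETR_EXTERNAL,cv2.CHAIN_APPROX_NONE)
    k=max(cs,key=cv2.contourArea); return cv2.convexHull(k).reshape(-1,2).astype(float),m
E
python3 - <<'E'
from h import *
for n in ["top","side"]:
    c=camera(n); h,m=plate_corners(c["pixels"])
    W=onz(c,h,12)[:,:2]
    r=cv2.minAreaRect(W.astype(np.float32)); b=cv2.boxPoints(r)
    print(n,r,b.round(1).tolist(),len(h),m.sum())
    cv2.imwrite(f"pics/m_{n}.png",m*255)
E
```

```text
Traceback (most recent call last):
  File "h.py", line 24, in plate_corners
    k=max(cs,key=cv2.contourArea); return cv2.convexHull(k).reshape(-1,2).astype(float),m
ValueError: max() iterable argument is empty
```

```bash
python3 - <<'E'
from h import *
im=camera("top")["pixels"]
for p in [(260,200),(300,190),(330,210),(310,250),(300,248),(373,243),(400,240),(219,262)]: print(p,im[p[1],p[0]])
E
```

```text
(260, 200) [192 190 201]
(300, 190) [192 191 200]
(330, 210) [201 200 209]
(310, 250) [173 180 182]
(300, 248) [124 129 131]
(373, 243) [162 169 170]
(400, 240) [125 132 131]
(219, 262) [67 67 73]
```

```bash
sed -i 's/m=((i.*$/m=((i[:,:,0]-i[:,:,1]>-1)\&(i[:,:,2]-i[:,:,1]>5)\&(i[:,:,1]>150)).astype(np.uint8)/' h.py
python3 - <<'E'
from h import *
for n in ["top","side"]:
    c=camera(n); h,m=plate_corners(c["pixels"])
    W=onz(c,h,12)[:,:2]
    r=cv2.minAreaRect(W.astype(np.float32)); b=cv2.boxPoints(r)
    print(n,r,b.round(1).tolist(),len(h),m.sum())
    cv2.imwrite(f"pics/m_{n}.png",m*255)
E
```

```text
top ((603.2384643554688, 116.02488708496094), (197.15689086914062, 438.02191162109375), 6.269977569580078) [[481.29998779296875, 323.0], [529.2000122070312, -112.4000015258789], [725.0999755859375, -90.9000015258789], [677.2999877929688, 344.5]] 21 12314
side ((603.289794921875, 146.19732666015625), (189.6947021484375, 381.7373046875), 7.00732421875) [[485.8999938964844, 324.1000061035156], [532.4000244140625, -54.79999923706055], [720.7000122070312, -31.700000762939453], [674.0999755859375, 347.20001220703125]] 14 5813
```

View pics/m_top.png

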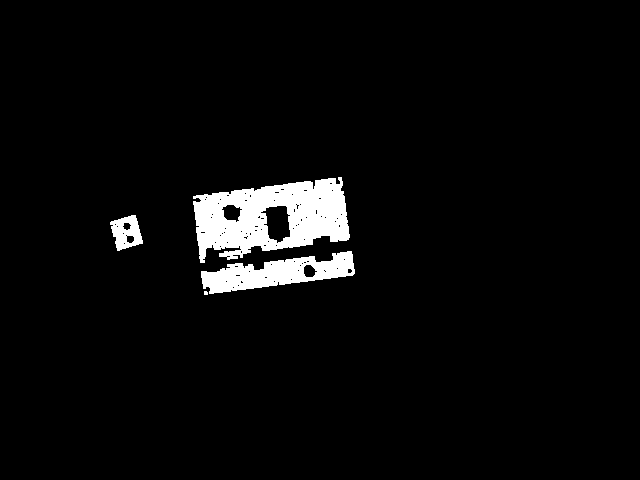

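```bash
python3 - <<'E'
from h import *
c=camera("top"); h,m=plate_corners(c["pixels"]); m[:,:170]=0; m[:,380:]=0
pts=cv2.convexHull(cv2.findNonZero(m)).reshape(-1,2).astype(float)
W=onz(c,pts,12)[:,:2]
r=cv2.minAreaRect(W.astype(np.float32)); print(r,cv2.boxPoints(r).round(1).tolist())
# fixture frame: y axis dir, from long side; corners
th=np.deg2rad(r[2]); 
# fixture x ~ world x rotated by yaw
b=cv2.boxPoints(r)
for yaw in [th]:
    ex=np.array([np.cos(yaw),np.sin(yaw)]); ey=np.array([-np.sin(yaw),np.cos(yaw)])
    ctr=np.array(r[0]); O=ctr-ex*60-ey*20
    print("yaw",yaw,"O",O)
    def F(p): d=np.atleast_2d(p)[:,:2]-O; return np.c_[d@ex,d@ey].round(1)
    print("far",F(onz(c,[(246,258.8)],46)),"near",F(onz(c,[(374.5,242)],46)),"grip top",F(onz(c,[(273,219.5)],200)),"stop",F(onz(c,[(219,262)],70)))
    print("offcut",F(onz(c,[(309,270.5)],74)),"coup",F(onz(c,[(231.5,212)],68)))
    print("expected conduit line px",proj(c,[list(O+ey*y)+[46] for y in (-260,-200,0,100,200)]).round(1).tolist())
c=camera("side")
print("side corner px",proj(c,[list(O+ex*x+ey*y)+[12] for x,y in((-85,-200),(205,-200),(205,240),(-85,240))]).round(1).tolist(), proj(c,[list(O+ex*82)+[176]]))
E
```

```text
((558.045654296875, 110.95779418945312), (288.4198303222656, 438.82916259765625), 6.368682861328125) [[390.3999938964844, 313.0], [439.1000061035156, -123.0999984741211], [725.7000122070312, -91.0999984741211], [677.0, 345.0]]
yaw 0.11115448494550922 O [500.6344471   84.42567614]
far [[-0.2 99.6]] near [[-2.00e-01 -2.64e+02]] grip top [[81.1 -0.8]] stop [[ -0.6 171.5]]
offcut [[-55.8 -71.8]] coup [[133.  121.1]]
expected conduit line px [[373.1, 242.1], [351.9, 244.9], [281.2, 254.1], [245.8, 258.7], [210.6, 263.3]]
side corner px [[355.2, 255.6], [277.9, 232.6], [199.5, 313.6], [287.7, 348.9]] [[275.77427326 233.71332548]]
```

```bash
cat > go.py <<'E'
import sys; from h import *
O=np.array([500.6,84.4]); yaw=0.111
ex=np.array([np.cos(yaw),np.sin(yaw)]); ey=np.array([-np.sin(yaw),np.cos(yaw)])
def show(x=None,y=None,z=None):
    s=read_state(); p=s["eef_pos"]; R=Rn.from_euler("xyz",s["eef_rot"]); d=p[:2]-O
    print("t",round(s["clock"],2),"fix xyz",(d@ex).round(1),(d@ey).round(1),p[2].round(1),"rot",s["eef_rot"].round(3),"gap",round(s["finger_gap"],1),
      "Ffix",np.round([s["wrist_force"][:2]@ex,s["wrist_force"][:2]@ey,s["wrist_force"][2]],1))
    if x is not None:
        t=np.r_[O+ex*x+ey*y,z]; T=Rn.from_euler("xyz",[np.pi,0,yaw])
        print("shift cm",(R.inv().apply(t-p)/10).round(2),"turn",(R.inv()*T).as_rotvec().round(3))
if __name__=="__main__": show(*[float(a) for a in sys.argv[1:]])
E
python3 go.py 0 -302 200
```

```text
t 0.45 fix xyz -321.5 -546.2 205.4 rot [-3.141 -0.     0.455] gap 94.0 Ffix [0.1 0.  0.5]
shift cm [ 38.5  -12.16   0.54] turn [-0.     0.     0.344]
```

servo_tool([
  [1.5,-0.5,0,0,0,0.02],
  [4.5,-1.4,0,0,0,0.05],
  [8,-2.5,0.1,0,0,0.08],
  [12,-3.8,0.2,0,0,0.11],
  [16,-5.1,0.2,0,0,0.15],
  [20,-6.3,0.3,0,0,0.18],
  [24,-7.6,0.3,0,0,0.21],
  [28,-8.8,0.4,0,0,0.25],
  [32,-10.1,0.5,0,0,0.28],
  [35,-11,0.5,0,0,0.31],
], gripper=0, grip_force=30)

```text
clock: 1.28
eef_pos: [509.3, -239.1, 200.4]
eef_rot: [-3.141, -0.0, 0.144]
wrist_force: [-0.5, -1.0, 0.0]
finger_gap: 30.6
```

```bash
python3 go.py 0 -302 140
```

```text
t 1.28 fix xyz -27.2 -322.5 200.4 rot [-3.141 -0.     0.144] gap 30.6 Ffix [-0.6 -0.9  0. ]
shift cm [ 2.78 -1.95  6.04] turn [-0.    -0.     0.033]
```

servo_tool([
  [0.5,-0.3,0.7,0,0,0.01],
  [1,-0.7,1.7,0,0,0.02],
  [1.6,-1.1,2.9,0,0,0.03],
  [2.1,-1.5,4.1,0,0,0.033],
  [2.5,-1.8,5.2,0,0,0.033],
  [2.8,-1.9,5.8,0,0,0.033],
  [2.8,-1.95,6,0,0,0.033],
  [2.8,-1.95,6,0,0,0.033],
  [2.8,-1.95,6,0,0,0.033],
  [2.8,-1.95,6,0,0,0.033],
])

```text
clock: 2.12
eef_pos: [532.7, -218.6, 141.1]
eef_rot: [3.141, -0.001, 0.111]
wrist_force: [-0.2, 0.4, 0.6]
finger_gap: 0.6
```

```bash
python3 - <<'E'
from h import *
import go
for n in ["top","side","wrist"]:
    s=read_state(); c=camera(n); cv2.imwrite(f"pics/{n}1.png",c["pixels"][:,:,::-1])
    if n=="wrist": np.save("w1.npy",wpose(c,s))
cv2.imwrite("pics/side1z.png",cv2.resize(cv2.imread("pics/side1.png")[180:350,200:400],(800,600)[:2] and (700,595),interpolation=cv2.INTER_CUBIC))
go.show(0,-302,36)
E
```

```text
t 2.27 fix xyz -1.7 -304.5 140.9 rot [ 3.141e+00 -1.000e-03  1.120e-01] gap 0.6 Ffix [ 0.5  0.2 -0.1]
shift cm [ 0.16 -0.25 10.49] turn [ 0.    -0.001  0.001]
```

View pics/wrist1.png

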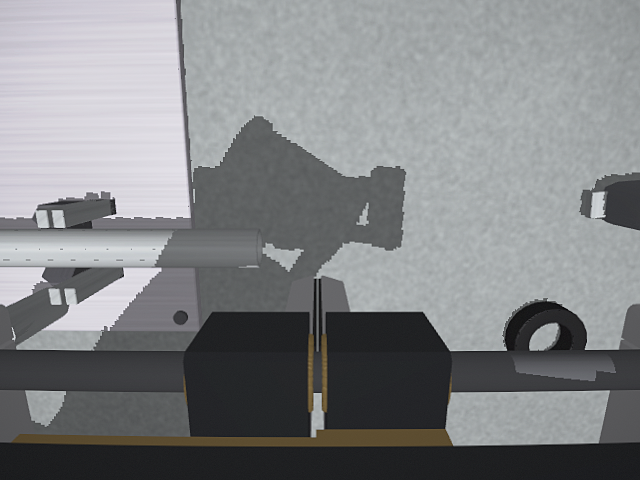

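View pics/side1z.png

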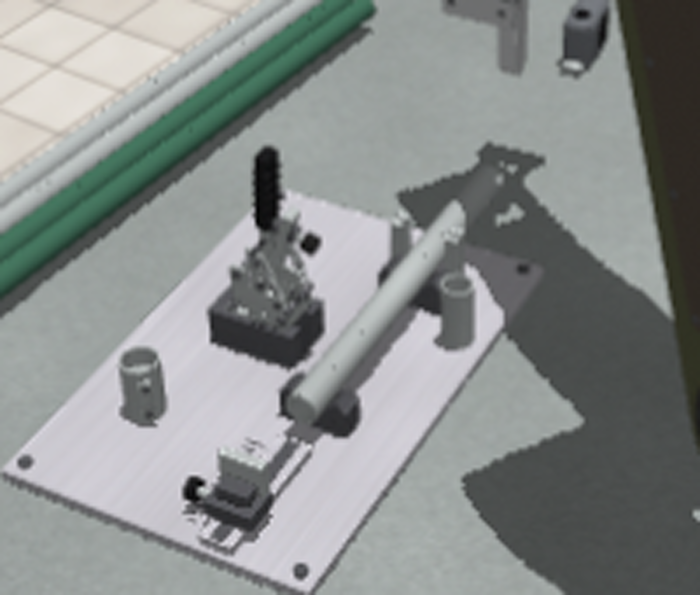

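View pics/top1.png

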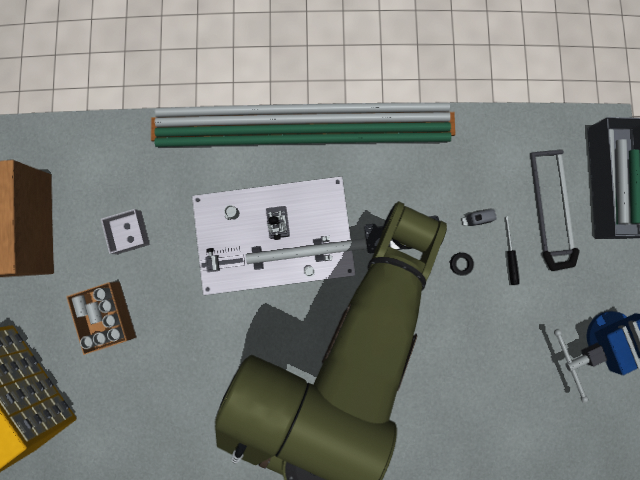

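The wrist view shows the conduit's near end at (262,248), the plate's -y edge at columns 181-198, the saw guide posts at (50,215) and (63,296), and the closed fingers at (318,290). In the other two views nothing has been disturbed. I'll check the near end with rays from the wrist camera.

```bash
python3 - <<'E'
from h import *; from go import *
c=camera("wrist"); P=np.load("w1.npy")
def F(p): d=np.atleast_2d(p)[:,:2]-O; return np.c_[d@ex,d@ey].round(1).tolist()
print("near end mid", F(onz(c,[(262,248)],46,P)),"top/bottom edges",F(onz(c,[(100,229.5),(100,267)],46,P)))
print("plate edge",F(onz(c,[(183,20),(190,200),(199,330)],12,P)))
print("post tops",F(onz(c,[(50,217),(63,296)],78,P)))
o,d=rays(camera("top"),[(366,243.5)]);
E
```

```text
near end mid [[-0.9, -264.0]] top/bottom edges [[13.1, -143.6], [-15.9, -139.8]]
plate edge [[165.2, -205.2], [31.3, -201.3], [-83.6, -200.5]]
post tops [[27.4, -130.0], [-27.4, -130.3]]
```

The wrist measurement agrees with the top view: the axis is at x≈-1 mm, the near end at y≈-263 and the saw posts at ±27. I'll lower the closed fingers behind the free end.

servo_tool([
  [0,0,1,0,0,0],
  [0.1,0,2.5,0,0,0],
  [0.1,0,4.3,0,0,0],
  [0.1,0,6.1,0,0,0],
  [0.1,0,7.8,0,0,0],
  [0.1,0,9.1,0,0,0],
  [0.1,0,9.9,0,0,0],
  [0.1,0,10.3,0,0,0],
  [0.1,0,10.3,0,0,0],
  [0.1,0,10.3,0,0,0],
])

```text
clock: 3.2
eef_pos: [533.8, -218.2, 37.8]
eef_rot: [3.141, -0.0, 0.112]
wrist_force: [-0.1, -0.0, 0.4]
finger_gap: 0.4
```

```bash
python3 - <<'E'
from h import *
import go
for n in ["side","wrist"]:
    s=read_state(); c=camera(n); cv2.imwrite(f"pics/{n}2.png",c["pixels"][:,:,::-1])
go.show(-0.5,-210,38)
E
```

```text
t 3.3 fix xyz -0.4 -304.5 38.3 rot [ 3.141e+00 -1.000e-03  1.120e-01] gap 0.5 Ffix [-0.2  0.3 -1.3]
shift cm [-0.01 -9.45  0.02] turn [ 0.001 -0.001  0.001]
```

View pics/wrist2.png

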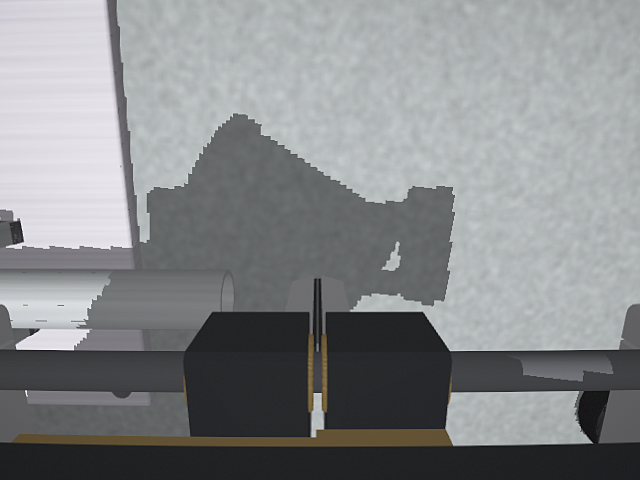

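The conduit's near end is at (233,292), clear of the fingers at (290-345,290). Pushing towards the stop, slowing well before it.

servo_tool([
  [0,-0.7,0,0,0,0],
  [0,-1.7,0,0,0,0],
  [0,-2.6,0,0,0,0],
  [0,-3.3,0,0,0,0],
  [0,-4.1,0,0,0,0],
  [0,-5,0,0,0,0],
  [0,-5.9,0,0,0,0],
  [0,-6.8,0,0,0,0],
  [0,-7.6,0,0,0,0],
  [0,-8.2,0,0,0,0],
])

```text
clock: 4.13
eef_pos: [524.4, -135.7, 37.6]
eef_rot: [3.141, -0.0, 0.112]
wrist_force: [0.1, -5.1, 1.2]
finger_gap: 0.5
```

```bash
python3 - <<'E'
from h import *
import go
go.show()
c=camera("top"); im=c["pixels"][:,:,::-1]; cv2.imwrite("pics/top3z.png",cv2.resize(im[170:302,185:385],(800,528),interpolation=cv2.INTER_CUBIC))
c=camera("wrist"); cv2.imwrite("pics/wrist3.png",c["pixels"][:,:,::-1])
go.show(-0.5,-203,38)
E
```

```text
t 4.13 fix xyz -0.7 -221.4 37.6 rot [ 3.141 -0.     0.112] gap 0.5 Ffix [-0.5 -5.1  1.2]
t 4.23 fix xyz -0.8 -221.1 37.4 rot [-3.141  0.     0.113] gap 0.6 Ffix [-0.2 -0.8  0. ]
shift cm [ 0.03 -1.81 -0.06] turn [-0.001  0.     0.002]
```

View pics/top3z.png

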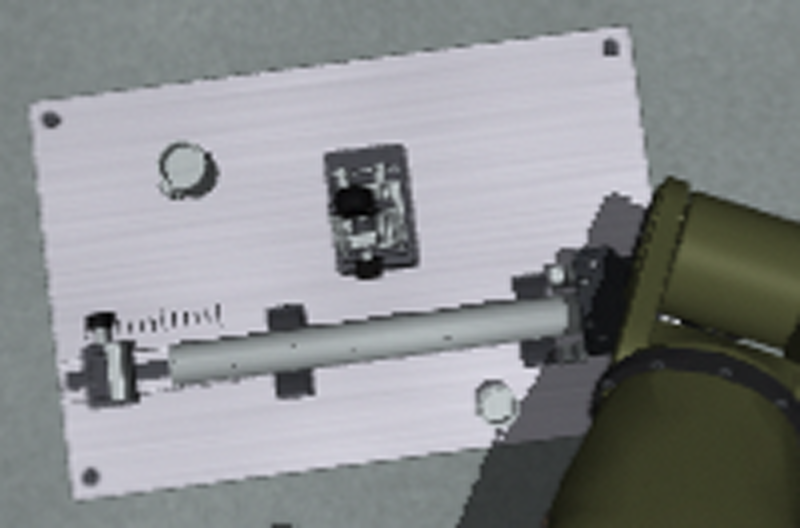

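View pics/wrist3.png

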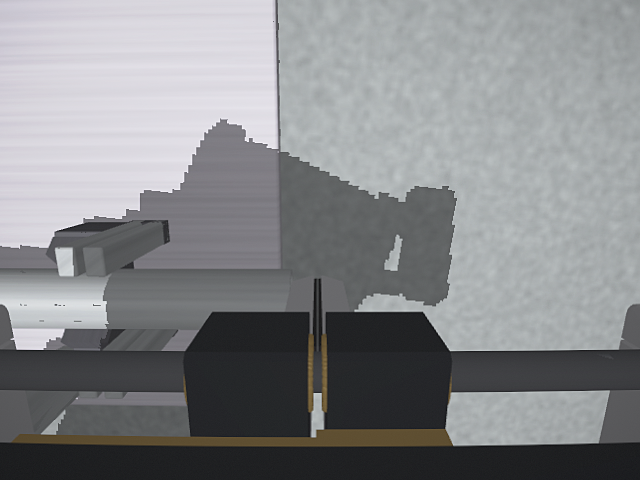

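The conduit slid 54 mm at about 5 N. The top view puts its far end at about (227.5,261), with the stop's face near 219.5, so some 18 mm remain. The wrist view shows the finger against the end. Continuing slowly.

servo_tool([
  [0,-0.2,0,0,0,0],
  [0,-0.4,0,0,0,0],
  [0,-0.6,0,0,0,0],
  [0,-0.8,0,0,0,0],
  [0,-1.0,0,0,0,0],
  [0,-1.15,0,0,0,0],
  [0,-1.3,0,0,0,0],
  [0,-1.4,0,0,0,0],
  [0,-1.5,0,0,0,0],
  [0,-1.6,0,0,0,0],
])

```text
clock: 5.07
eef_pos: [522.6, -120.6, 37.4]
eef_rot: [-3.142, 0.0, 0.112]
wrist_force: [0.9, -3.1, -0.3]
finger_gap: 0.7
```

```bash
python3 go.py
```

```text
t 5.07 fix xyz -0.8 -206.2 37.4 rot [-3.142  0.     0.112] gap 0.7 Ffix [ 0.6 -3.1 -0.3]
```

servo_tool([
  [0,-0.05,0,0,0,0],
  [0,-0.1,0,0,0,0],
  [0,-0.15,0,0,0,0],
  [0,-0.2,0,0,0,0],
  [0,-0.25,0,0,0,0],
  [0,-0.3,0,0,0,0],
  [0,-0.3,0,0,0,0],
  [0,-0.35,0,0,0,0],
  [0,-0.35,0,0,0,0],
  [0,-0.35,0,0,0,0],
])

```text
clock: 5.9
eef_pos: [522.3, -117.1, 37.4]
eef_rot: [-3.141, 0.0, 0.112]
wrist_force: [0.1, -1.1, -0.1]
finger_gap: 0.1
```

```bash
python3 go.py
```

```text
t 5.9 fix xyz -0.8 -202.7 37.4 rot [-3.141  0.     0.112] gap 0.1 Ffix [-0.  -1.1 -0.1]
```

```bash
python3 - <<'E'
from h import *
import go
c=camera("side"); im=c["pixels"][:,:,::-1]
c=camera("top"); im2=c["pixels"][:,:,::-1]
cv2.imwrite("pics/z4.png",np.vstack([cv2.resize(im[285:335,245:315],(560,300),interpolation=cv2.INTER_CUBIC)[:,:],cv2.resize(im2[240:280,195:270],(560,299),interpolation=cv2.INTER_CUBIC)]))
go.show()
E
```

```text
t 6.0 fix xyz -0.8 -202.7 37.4 rot [-3.141  0.     0.112] gap 0.4 Ffix [ 0.3 -2.3 -0.6]
```

View pics/z4.png

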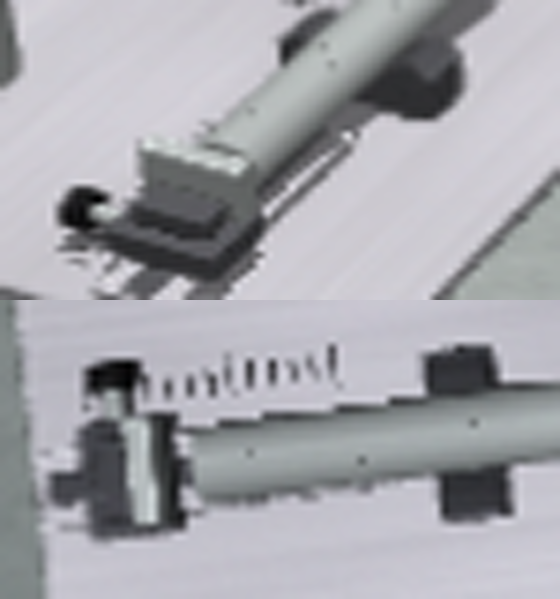

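The top view shows the stop's face lit from its top edge at about column 216.4, which is further out than I first read. The conduit's end is at about 220.4, so roughly 5 mm remain. The low force agrees, so I continue in small steps.

servo_tool([
  [0,-0.05,0,0,0,0],
  [0,-0.1,0,0,0,0],
  [0,-0.15,0,0,0,0],
  [0,-0.2,0,0,0,0],
  [0,-0.25,0,0,0,0],
  [0,-0.3,0,0,0,0],
  [0,-0.35,0,0,0,0],
  [0,-0.4,0,0,0,0],
  [0,-0.4,0,0,0,0],
  [0,-0.4,0,0,0,0],
])

```text
clock: 6.83
eef_pos: [521.8, -113.1, 37.4]
eef_rot: [-3.141, 0.0, 0.112]
wrist_force: [0.6, -1.5, 0.3]
finger_gap: 0.7
```

```bash
python3 go.py
```

```text
t 6.83 fix xyz -0.8 -198.6 37.4 rot [-3.141  0.     0.112] gap 0.7 Ffix [ 0.4 -1.6  0.3]
```

servo_tool([
  [0,-0.05,0,0,0,0],
  [0,-0.1,0,0,0,0],
  [0,-0.15,0,0,0,0],
  [0,-0.2,0,0,0,0],
  [0,-0.25,0,0,0,0],
  [0,-0.3,0,0,0,0],
  [0,-0.3,0,0,0,0],
  [0,-0.3,0,0,0,0],
  [0,-0.3,0,0,0,0],
  [0,-0.3,0,0,0,0],
])

```text
clock: 7.67
eef_pos: [521.5, -110.1, 37.4]
eef_rot: [-3.141, 0.0, 0.112]
wrist_force: [0.4, -1.4, 0.0]
finger_gap: 0.6
```

```bash
python3 go.py
```

```text
t 7.67 fix xyz -0.8 -195.7 37.4 rot [-3.141  0.     0.112] gap 0.6 Ffix [ 0.2 -1.5  0. ]
```

servo_tool([
  [0,-0.05,0,0,0,0],
  [0,-0.1,0,0,0,0],
  [0,-0.15,0,0,0,0],
  [0,-0.2,0,0,0,0],
  [0,-0.25,0,0,0,0],
  [0,-0.3,0,0,0,0],
  [0,-0.3,0,0,0,0],
  [0,-0.3,0,0,0,0],
  [0,-0.3,0,0,0,0],
  [0,-0.3,0,0,0,0],
])

```text
clock: 8.5
eef_pos: [521.1, -107.2, 37.5]
eef_rot: [-3.141, 0.0, 0.112]
wrist_force: [0.1, -1.1, -0.2]
finger_gap: 0.6
```

```bash
python3 - <<'E'
from h import *
import go
go.show()
c=camera("side"); im=c["pixels"][:,:,::-1]
c=camera("top"); im2=c["pixels"][:,:,::-1]
cv2.imwrite("pics/z5.png",np.vstack([cv2.resize(im[285:335,245:315],(560,300),interpolation=cv2.INTER_CUBIC)[:,:],cv2.resize(im2[240:280,195:270],(560,299),interpolation=cv2.INTER_CUBIC)]))
E
```

```text
t 8.5 fix xyz -0.8 -192.7 37.5 rot [-3.141  0.     0.112] gap 0.6 Ffix [-0.  -1.1 -0.2]
```

View pics/z5.png

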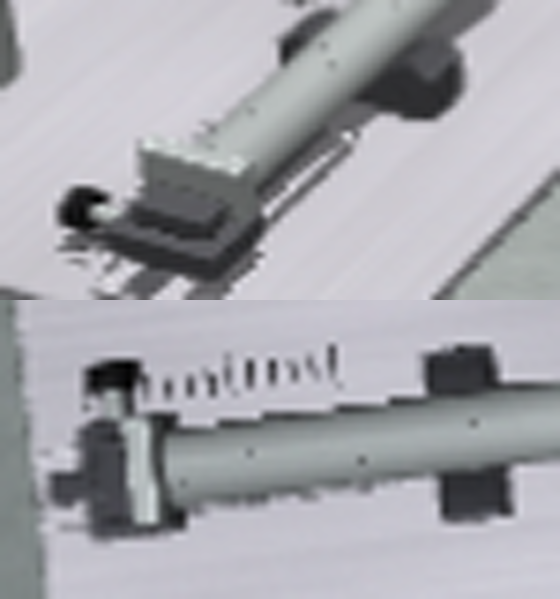

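The top view now shows the end at about 217, against the face edge at 216.4, so 1 to 3 mm remain.

servo_tool([
  [0,-0.03,0,0,0,0],
  [0,-0.06,0,0,0,0],
  [0,-0.09,0,0,0,0],
  [0,-0.12,0,0,0,0],
  [0,-0.15,0,0,0,0],
  [0,-0.18,0,0,0,0],
  [0,-0.2,0,0,0,0],
  [0,-0.2,0,0,0,0],
  [0,-0.2,0,0,0,0],
  [0,-0.2,0,0,0,0],
])

```text
clock: 9.43
eef_pos: [520.9, -105.2, 37.5]
eef_rot: [-3.142, -0.0, 0.112]
wrist_force: [0.3, -1.9, 0.3]
finger_gap: 0.7
```

```bash
python3 go.py
```

```text
t 9.43 fix xyz -0.8 -190.7 37.5 rot [-3.142 -0.     0.112] gap 0.7 Ffix [ 0.1 -1.9  0.3]
```

servo_tool([
  [0,-0.03,0,0,0,0],
  [0,-0.06,0,0,0,0],
  [0,-0.09,0,0,0,0],
  [0,-0.12,0,0,0,0],
  [0,-0.15,0,0,0,0],
  [0,-0.18,0,0,0,0],
  [0,-0.2,0,0,0,0],
  [0,-0.2,0,0,0,0],
  [0,-0.2,0,0,0,0],
  [0,-0.2,0,0,0,0],
])

```text
clock: 10.27
eef_pos: [521.2, -105.0, 37.8]
eef_rot: [3.139, -0.001, 0.112]
wrist_force: [0.8, -15.9, -1.4]
finger_gap: 0.6
```

```bash
python3 go.py
```

```text
t 10.27 fix xyz -0.5 -190.6 37.8 rot [ 3.139e+00 -1.000e-03  1.120e-01] gap 0.6 Ffix [ -1.  -15.9  -1.4]
```

The force jumped to 16 N with no further motion, so the conduit is home. I'll back straight off and then rise.

servo_tool([
  [0,0.3,0,0,0,0],
  [0,1,0,0,0,0],
  [0,1.9,0,0,0,0],
  [0,2.7,-0.8,0,0,0],
  [0,3.2,-2.5,0,0,0],
  [0,3.5,-5,0,0,0],
  [0,3.5,-8,0,0,0],
  [0,3.5,-11,0,0,0],
  [0,3.5,-13.5,0,0,0],
  [0,3.5,-14.8,0,0,0],
])

```text
clock: 11.1
eef_pos: [525.3, -138.9, 189.5]
eef_rot: [3.14, -0.004, 0.112]
wrist_force: [0.9, -0.0, 0.3]
finger_gap: 0.4
```

```bash
python3 - <<'E'
from h import *
import go
s=read_state(); c=camera("wrist"); P=wpose(c,s); np.save("w6.npy",P)
cv2.imwrite("pics/wrist6.png",c["pixels"][:,:,::-1])
c=camera("top"); im2=c["pixels"][:,:,::-1]
cv2.imwrite("pics/top6z.png",cv2.resize(im2[170:302,185:385],(800,528),interpolation=cv2.INTER_CUBIC))
go.show(40,0,185)
E
```

```text
t 11.2 fix xyz 0.0 -224.6 188.3 rot [ 3.14  -0.004  0.112] gap 0.3 Ffix [ 0.2  0.3 -1.5]
shift cm [  4.01 -22.46   0.31] turn [ 0.002 -0.004  0.001]
```

View pics/top6z.png

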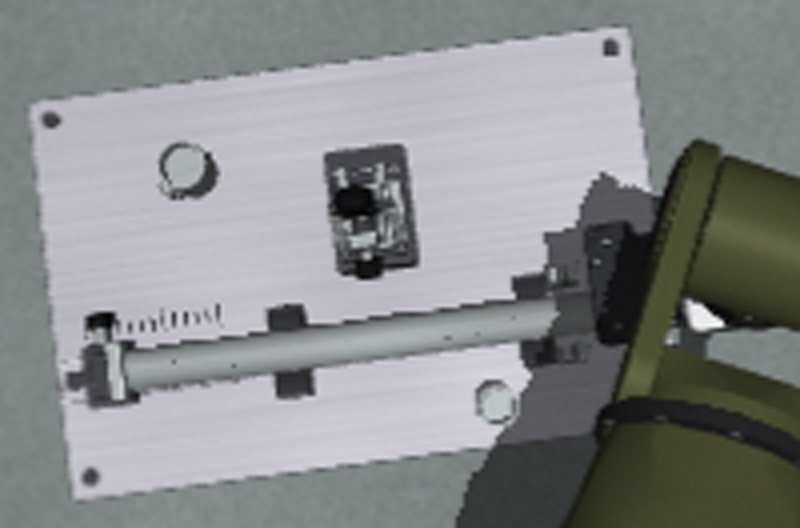

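View pics/wrist6.png

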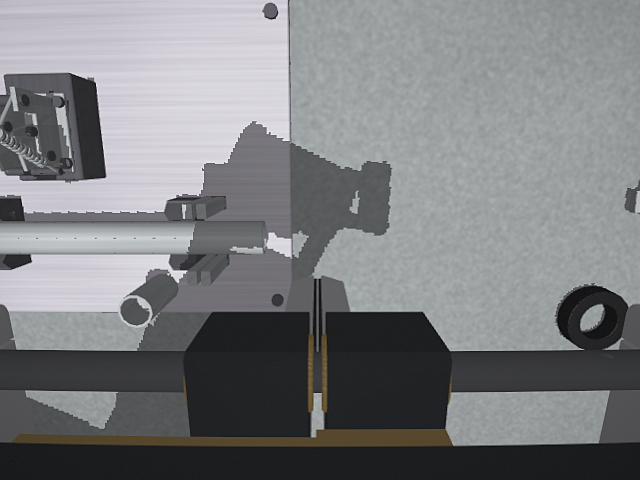

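The top view shows the conduit's end against the stop at about (216,261), and the offcut and coupling unmoved. In the wrist view the near end, at (265,236), is clear of the fingers. Next I traverse to in front of the handle, above the arm.

servo_tool([
  [0.2,-1,0,0,0,0],
  [0.6,-3.2,0,0,0,0],
  [1.1,-6,0,0,0,0],
  [1.6,-9,0,0,0,0],
  [2.1,-12,0,0,0,0],
  [2.7,-15,0,0,0,0],
  [3.2,-18,0,0,0,0],
  [3.7,-20.5,0,0,0,0],
  [3.9,-22,0,0,0,0],
  [4,-22.5,0,0,0,0],
])

```text
clock: 12.03
eef_pos: [538.4, 92.5, 183.8]
eef_rot: [-3.141, 0.003, 0.114]
wrist_force: [-0.6, -0.2, 0.1]
finger_gap: 0.5
```

```bash
python3 - <<'E'
from h import *
import go
go.show()
c=camera("wrist"); cv2.imwrite("pics/wrist7.png",c["pixels"][:,:,::-1])
c=camera("side"); im=c["pixels"][:,:,::-1]
cv2.imwrite("pics/side7z.png",cv2.resize(im[190:350,200:380],(675,600),interpolation=cv2.INTER_CUBIC))
print(go.proj(c,[list(go.O+go.ex*82+0*go.ey)+[z] for z in (165,176,214)]).round(1).tolist())
go.show(40,0,175)
E
```

```text
t 12.03 fix xyz 38.5 3.8 183.8 rot [-3.141e+00  3.000e-03  1.140e-01] gap 0.5 Ffix [-0.6 -0.2  0.1]
[[276.0, 236.8], [275.8, 233.7], [275.0, 222.8]]
t 12.13 fix xyz 38.6 2.0 184.3 rot [-3.142e+00  2.000e-03  1.130e-01] gap 0.1 Ffix [ 0.1 -0.8 -0.6]
shift cm [0.14 0.2  0.93] turn [-0.     0.002  0.002]
```

View pics/side7z.png

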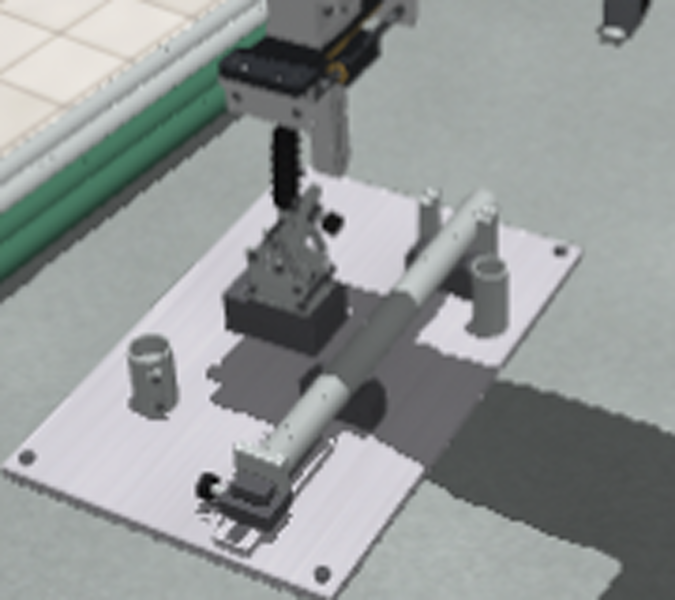

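View pics/wrist7.png

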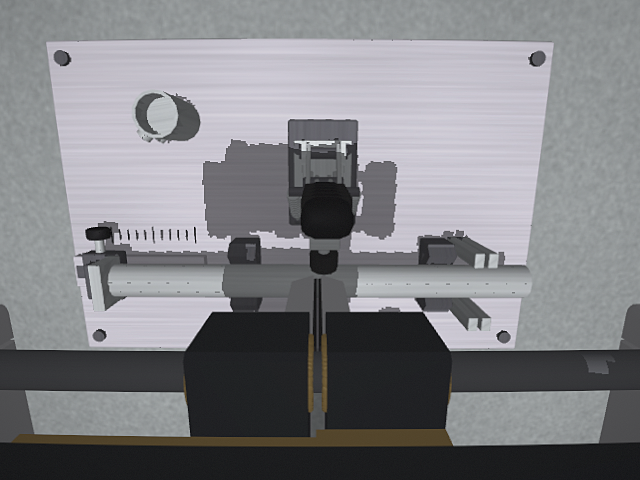

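The wrist view shows the grip at (327,215) straight ahead of the fingers at (318,290), about 2 mm to the right. The conduit at (108,278) touches the stop. The side view confirms the fingertip is in front of the grip and above the arm. I'll align, lower to 175 mm and come up to the grip.

servo_tool([
  [0,0.1,0.2,0,0,0],
  [0.1,0.2,0.5,0,0,0],
  [0.1,0.2,0.8,0,0,0],
  [0.2,0.2,0.9,0,0,0],
  [0.6,0.2,0.9,0,0,0],
  [1.0,0.2,0.9,0,0,0],
  [1.5,0.2,0.9,0,0,0],
  [1.9,0.2,0.9,0,0,0],
  [2.2,0.2,0.9,0,0,0],
  [2.3,0.2,0.9,0,0,0],
])

```text
clock: 12.97
eef_pos: [562.7, 90.6, 176.4]
eef_rot: [3.142, 0.0, 0.112]
wrist_force: [-1.8, -0.1, 1.5]
finger_gap: 0.8
```

```bash
python3 go.py 135 0 175
```

```text
t 12.97 fix xyz 62.4 -0.7 176.4 rot [3.142 0.    0.112] gap 0.8 Ffix [-1.8  0.1  1.5]
shift cm [ 7.26 -0.07  0.14] turn [0.    0.    0.001]
```

servo_tool([
  [0.4,0,0,0,0,0],
  [1,0,0,0,0,0],
  [1.7,0,0,0,0,0],
  [2.4,0,0,0,0,0],
  [3.1,0,0,0,0,0],
  [3.8,0,0,0,0,0],
  [4.5,0,0,0,0,0],
  [5.2,0,0,0,0,0],
  [5.8,0,0,0,0,0],
  [6.3,0,0,0,0,0],
])

```text
clock: 13.8
eef_pos: [625.8, 97.7, 176.5]
eef_rot: [-3.142, -0.001, 0.112]
wrist_force: [-1.1, -0.8, 0.3]
finger_gap: 0.4
```

```bash
python3 - <<'E'
from h import *
import go
go.show()
c=camera("side"); im=c["pixels"][:,:,::-1]
cv2.imwrite("pics/side8z.png",cv2.resize(im[190:350,200:380],(675,600),interpolation=cv2.INTER_CUBIC))
c=camera("wrist"); cv2.imwrite("pics/wrist8.png",c["pixels"][:,:,::-1])
go.show()
E
```

```text
t 13.8 fix xyz 125.9 -0.7 176.5 rot [-3.142e+00 -1.000e-03  1.120e-01] gap 0.4 Ffix [-1.2 -0.7  0.3]
t 13.9 fix xyz 125.7 -0.7 176.3 rot [ 3.142 -0.     0.112] gap 0.2 Ffix [-0.9 -0.3 -0.1]
```

View pics/side8z.png

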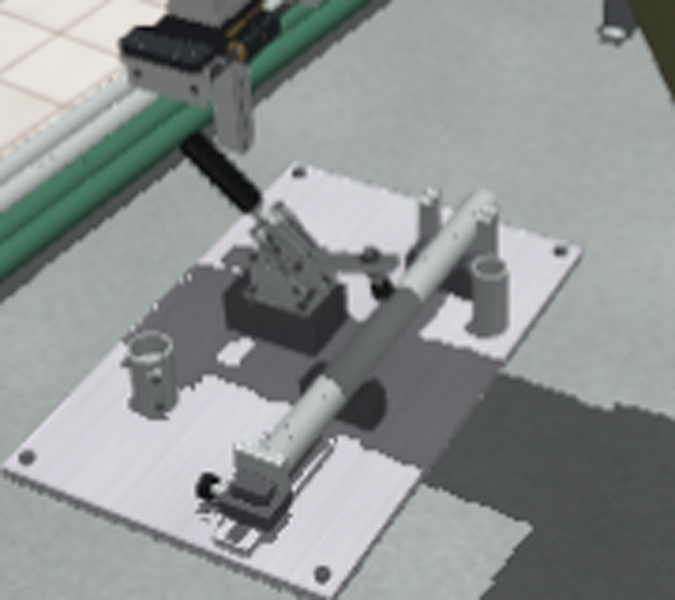

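View pics/wrist8.png

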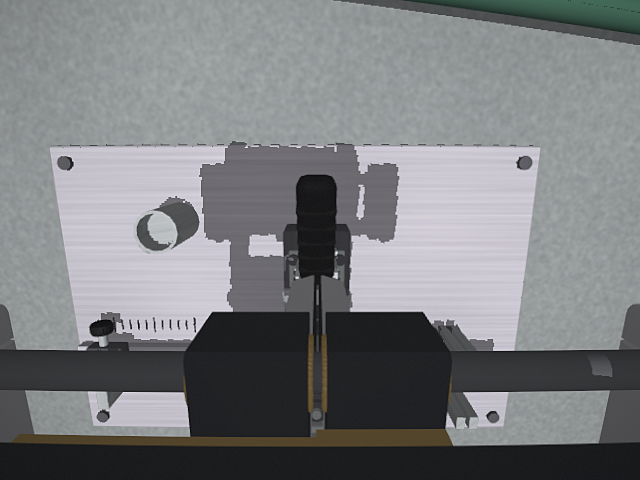

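The handle leans about 50° and is moving away from the finger, and the arm is nearly down. I'll hold while it snaps closed.

servo_tool([
  [0,0,0,0,0,0],
  [0,0,0,0,0,0],
  [0,0,0,0,0,0],
  [0,0,0,0,0,0],
  [0,0,0,0,0,0],
  [0,0,0,0,0,0],
  [0,0,0,0,0,0],
  [0,0,0,0,0,0],
  [0,0,0,0,0,0],
  [0,0,0,0,0,0],
])

```text
clock: 14.73
eef_pos: [624.9, 97.6, 176.4]
eef_rot: [-3.142, 0.0, 0.112]
wrist_force: [0.4, 0.8, 0.1]
finger_gap: 0.3
```

```bash
python3 - <<'E'
from h import *
import go
go.show()
c=camera("side"); im=c["pixels"][:,:,::-1]
cv2.imwrite("pics/side9z.png",cv2.resize(im[190:350,200:380],(675,600),interpolation=cv2.INTER_CUBIC))
print(go.proj(c,[list(go.O+go.ex*157)+[95]]).round(1).tolist())
E
```

```text
t 14.73 fix xyz 125.0 -0.7 176.4 rot [-3.142  0.     0.112] gap 0.3 Ffix [0.5 0.8 0.1]
[[256.2, 249.0]]
```

View pics/side9z.png

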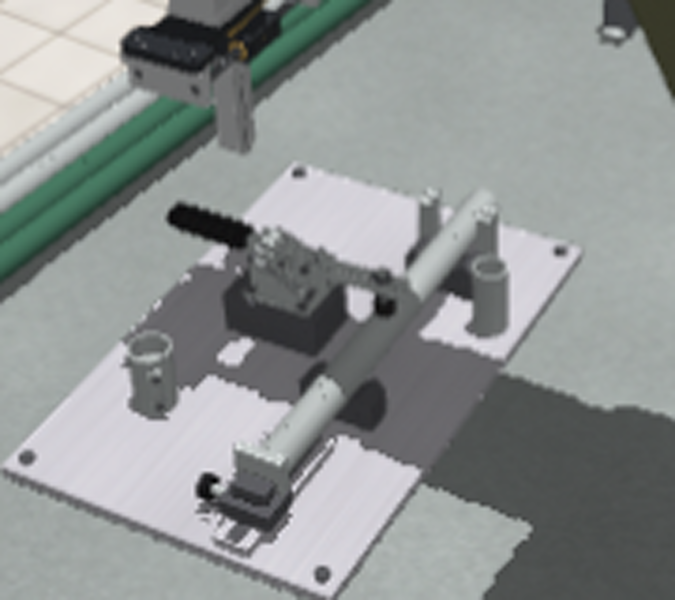

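The handle is flat: the grip's centre is at (255.5,250), against (256.2,249) predicted for closed, and the pad is down on the conduit. Retreating up and back.

servo_tool([
  [0,0,-0.7,0,0,0],
  [0,0,-2,0,0,0],
  [0,0,-4,0,0,0],
  [-0.5,0,-6,0,0,0],
  [-2,0,-8,0,0,0],
  [-4.5,0,-9.5,0,0,0],
  [-7.5,0,-10.5,0,0,0],
  [-10.5,0,-11,0,0,0],
  [-12.5,0,-11,0,0,0],
  [-13.5,0,-11,0,0,0],
])

```text
clock: 15.62
eef_pos: [489.0, 82.4, 288.0]
eef_rot: [3.142, -0.002, 0.112]
wrist_force: [0.4, -0.4, 0.1]
finger_gap: 0.3
```

servo_tool([
  [-0.5,1,0,0,0,0],
  [-1,3,0,0,0,0],
  [-1.5,6,0,0,0,0],
  [-2,9,0,0,0,0],
  [-2.5,12,0,0,0,0],
  [-3,15,0,0,0,0],
  [-3.5,18,0,0,0,0],
  [-4,20,0,0,0,0],
  [-4,21,0,0,0,0],
  [-4,21,0,0,0,0],
])

```text
clock: 16.45
eef_pos: [474.6, -132.5, 286.4]
eef_rot: [3.142, 0.0, 0.109]
wrist_force: [-0.4, -0.1, 0.5]
finger_gap: 0.6
```

```bash
python3 - <<'E'
from h import *
import go
go.show()
c=camera("side"); im=c["pixels"][:,:,::-1]
cv2.imwrite("pics/side10z.png",cv2.resize(im[190:350,200:380],(675,600),interpolation=cv2.INTER_CUBIC))
c=camera("top"); cv2.imwrite("pics/top10.png",c["pixels"][:,:,::-1])
c=camera("wrist"); cv2.imwrite("pics/wrist10.png",c["pixels"][:,:,::-1])
go.show()
E
```

```text
t 16.45 fix xyz -49.9 -212.7 286.4 rot [3.142 0.    0.109] gap 0.6 Ffix [-0.4 -0.   0.5]
t 16.6 fix xyz -49.5 -210.1 286.5 rot [-3.141 -0.     0.112] gap 0.5 Ffix [-0.1  0.2 -0.7]
```

View pics/top10.png

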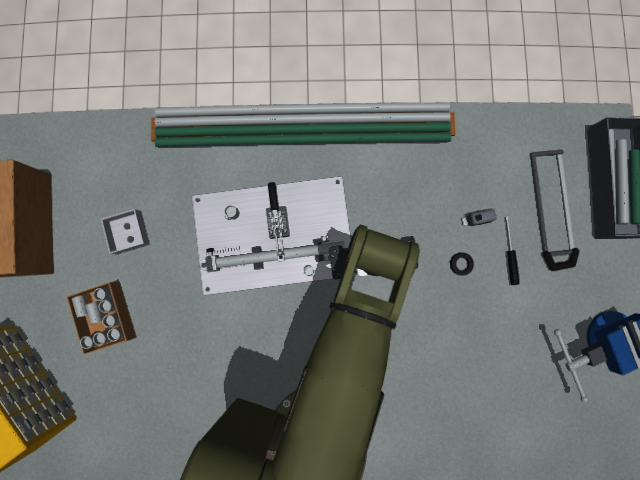

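View pics/side10z.png

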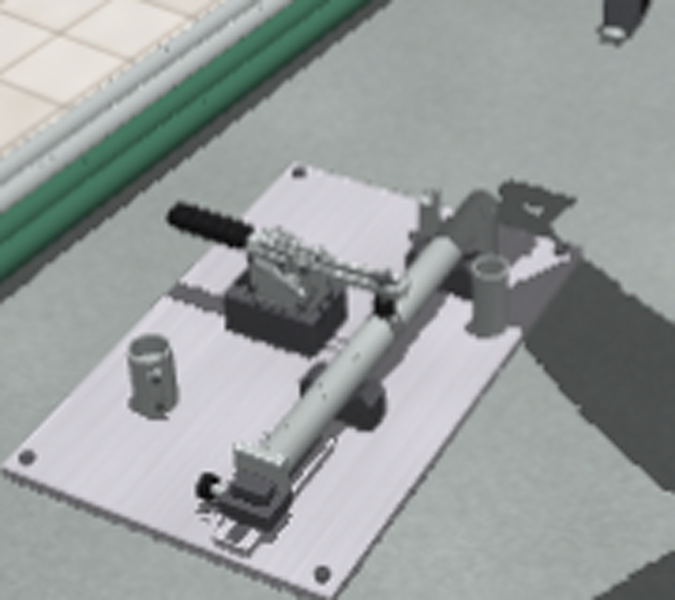

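View pics/wrist10.png

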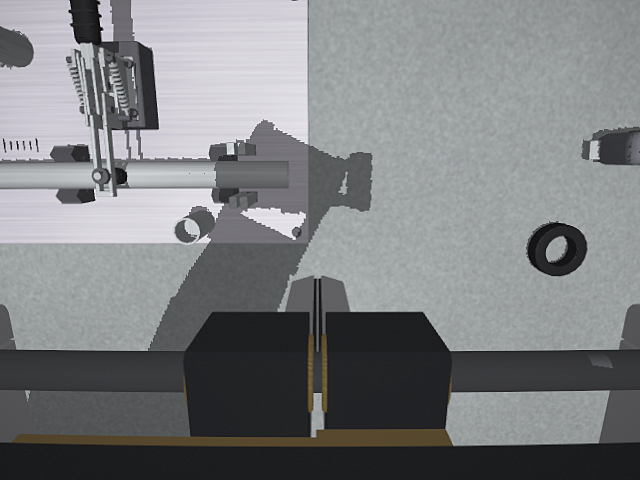

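The final views show the conduit against the stop at (216,261), the handle flat with its grip at (273,196), and the pad down on the conduit at (282,256). All bystanders are where they started, and the tool is clear at 286 mm up with about 0 N on the wrist. Handing in.

```bash
python3 -c "
from cell import sign_off; print(sign_off())"
```

```text
the job is handed in; nothing more can be done
None
```

The conduit is pushed home against the length stop and the toggle clamp is snapped closed on it. I handed the job in at about 16.6 s, and no verdict was reported.

- **Pushing the conduit:** I pushed its free end with the back of the closed fingers. It took about 1 to 5 N until the force jumped to 16 N with no further movement, so I took it as home. I then backed straight off.
- **Closing the clamp:** I pushed the handle's grip over at 176 mm height until it snapped down on its own, then retreated.
- **Final checks:**
  - The conduit's far end is at the stop in the top and side views.
  - The grip's centre in the side view is within about 1 pixel of its predicted closed position.
  - The pad is down on the conduit.
  - The bystanders look unmoved by eye.
  - The wrist force is about 0 N with the tool 286 mm up.
- **What disagreed:** My first reading of the stop face (fixture y of about 171 mm) was about 10 mm short. A second look at the face showed it further out, and the contact force confirmed that.
- **Not measured:** The pad's pressing force and the handle's joint angle cannot be read. I judged both from the pictures only.

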